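Open the push-and-turn cap of the middle-sized bottle

ROBOT

A 6-joint arm with a two-finger parallel gripper is mounted at the origin on a cart in front of the work surface, level with it; the furniture and walls round the work are solid. World frame = base frame: x ahead of the robot, y to its left, z up, the work surface at z = 0. Lengths are in m, angles in degrees, forces in N, time in s.
With the tool pointing down it reaches from about 0.375 to 0.9 m from the base axis. Payload 3.1 kg.
Tool frame: the origin (TCP) lies where the fingers leave the gripper's body, on its centre line; the fingertips stand 70 mm ahead of it and the grasp point (between the pads) lies 51 mm ahead of it; z points along the fingers, y is the line along which they close (so a half turn about z gives the same grasp; the last joint's range is limited). The gripper opens to 87 mm and grips with 3 to 60 N. Pads are 19 mm wide; open, the fingers measure 117 mm over their backs; the gripper's body (75 mm by 190 mm) begins 51 mm behind the grasp point.
Start: joints at [-87.347, 30.224, 82.088, -0, 67.689, -10.227], TCP at [0.139, -0.609, 0.292] pointing down, gripper open.
Joint ranges: [-176.69, 176.69], [-43.24, 126.21], [12.49, 139.97], [-82, 262], [0, 151.66], [-163.58, 163.58]. Speed limits (degrees/s): [159.86, 159.86, 180, 180, 180, 180].

INTERFACE

Orientations are given as a 3x3 rotation matrix whose columns are the frame's x, y, z axes.
In Python, from rig import readout, capture, calibration, bot, look_for gives the robot as it stands. The module is installed in compiled form; this text tells all that it offers.
- The arm moves only by the shell command python3 -m pendant 'ROWS'. ROWS is JSON, a list of rows, each a list of 7 numbers: the shift along the tool's x, y, z normalised to -1 to 1, where 1 is 200 mm, then the turn, a rotation vector about the tool's x, y, z normalised to -1 to 1, where 1 is 180 degrees, then the closure, from -1 (fully open) to 1 (shut). In form: [[dx, dy, dz, ax, ay, az, grip], ...]. A call has 1 to 8 rows; each row is the pose to reach, as a shift and turn from the pose commanded when the call began, along the tool's axes at that moment, turning the shorter way round; what a row does not reach only later rows make up. A row lasts 1/10 s, in which the tool goes at most 50 mm and 8.59 degrees, less where a joint would pass 70% of its speed; a pose out of reach is approached as far as the arm can. A call with a number of a shift or a turn outside -1 to 1 is refused whole. A call with a gripper value outside its range is refused whole. The fingers move at their own pace and stop on an object; the grip force is fixed at half the most. Time passes only in rows, so rows that repeat a pose let the fingers close. It gives the time, the measured TCP pose, the force, the opening and the grip force at its end, in the units of the state.
- readout.read_state(): the state, without advancing time (a new reading comes with each control period).
- capture(name): name is "side" or "top" or "wrist"; returns (picture, depth): 400x640x3 uint8, red, green, blue; 400x640 float32, m along the optical axis (not along the pixel's ray), 0 where there is no reading.
- calibration(name): a dict with "mtx" (3x3 intrinsics, pixels), "T" (4x4, takes a point from camera to world coordinates); the wrist camera has in their place "mount" (4x4, takes a point from camera to tool coordinates, whose origin is the TCP and whose axes are the flange's). Camera axes: x right, y down, z forward; pixel columns grow to the right and rows downward; lengths in m; the calibration is good to about 2 mm. A picture is of the moment at which its call begins: read the wrist's pose just before it. calibration takes no time and is no camera call.
- bot.hand_in(): hands the job in; it is judged then, once.
Trained networks look in the newest picture that a camera, given by its name, has taken for a name from the list of things; names that differ only in an ending like _2 or _b are one class to them, and where a whole thing is asked for, a point or a joint stands for the part that bears it (a point fixed in the world has none). Each returns a list of dicts, best first, with "conf" (0 to 1); they miss things now and then, are a little off and sometimes report something else, mostly with a low value. They report only what shows in the picture. A call takes as long as a camera call. They do not tell look-alikes from the thing itself.
- look_for(thing, camera): "extent" ([left, top, right, bottom] in pixels, round what is visible of it).
The state is a dict: "time_s": time; "joint_positions": joint angles; "qvel": joint speeds; "tau": joint torques, N m; "position": TCP position; "tcp_rot": TCP orientation; "force": force on the tool from outside, world axes, zero at the start; "moment": the same for the moment, N m; "opening": opening from 0.0 (shut) to 1.0 (fully open); "grasp_force": force on a finger pad.
Only numpy, scipy, OpenCV 4.12 (cv2) and the standard library are available. Lean on these libraries where they do the work, as an engineer would, in place of code of your own. Each camera call takes 0.05 s, during which the arm holds its last target. There are 200 camera calls.

TASK

The kettle is due for descaling, and the descaler is the middle-sized of the three look-alike capped bottles standing in steel holders on the worktop. Open its push-and-turn safety cap without forcing it: press the cap down, keep it down while you twist it anticlockwise until it is free, then lift it straight up and finish (your program ends) while still holding it, motionless and upright, about 8 cm above where it sat and over its own bottle. Leave the other two bottles closed and the other things on the worktop where they are.

Things in the scene. Friction and masses are not known exactly. Their poses are not given: they have to be found in the camera images.
- cap_middle_grip (a point): centre of the gripping part of the middle-sized cap: round, ribbed, plain grey, 48 mm in diameter. The part to grip is 28 mm tall (14 mm above and below this point); under it a thin skirt hides the neck. z up along the cap's axis, x along its two hidden lugs; about 45 g
- bottle_middle_mouth (a point): centre of the neck's rim of the middle bottle, 120 mm above the worktop. The cap is locked by two lugs: only while it is pressed down more than 4 mm can it be turned anticlockwise seen from above; beyond 50 degrees it is clear and lifts straight off, up to a stop at 130 degrees; 75 to 90 degrees is right. Its stem, 31 mm below the grip centre, must be drawn up out of the neck
- bottle_middle_spring (a joint): travel in m of the spring plate under the middle cap: 0 as closed, grows as the cap is pressed down (cap bottoms out at 0.008; 0.006 is right), returns to 0 when let up. The spring pushes up with 4 N at 0 and 6 N at 0.006
- cap_small_grip (a point): centre of the gripping part of the small cap: round, ribbed, plain grey, 36 mm in diameter. The part to grip is 28 mm tall (14 mm above and below this point); under it a thin skirt hides the neck. z up along the cap's axis, x along its two hidden lugs; to be left closed
- cap_large_grip (a point): centre of the gripping part of the large cap: round, ribbed, plain grey, 60 mm in diameter. The part to grip is 28 mm tall (14 mm above and below this point); under it a thin skirt hides the neck. z up along the cap's axis, x along its two hidden lugs; to be left closed
- bottle_middle: the middle bottle: white plastic, body 74 mm in diameter, in a round steel holder 86 mm across screwed to the worktop: it neither moves nor turns. Origin on the worktop on its axis, z up. Closed, its cap's grip centre is 142 mm and the cap's top 156 mm above the origin, and the cap's x axis is parallel to the bottle's x axis
- bottle_small: the small bottle: white plastic, body 62 mm in diameter, in a round steel holder 74 mm across screwed to the worktop: it neither moves nor turns. Origin on the worktop on its axis, z up. Closed, its cap's grip centre is 142 mm and the cap's top 156 mm above the origin, and the cap's x axis is parallel to the bottle's x axis
- bottle_large: the large bottle: white plastic, body 84 mm in diameter, in a round steel holder 96 mm across screwed to the worktop: it neither moves nor turns. Origin on the worktop on its axis, z up. Closed, its cap's grip centre is 142 mm and the cap's top 156 mm above the origin, and the cap's x axis is parallel to the bottle's x axis
- spice_garlic_mid (a point): centre of a glass spice jar with a coloured lid, 42 mm in diameter and 108 mm tall, standing among the bottles; a bystander
- spice_pepper_mid (a point): centre of another glass spice jar, 42 mm in diameter and 108 mm tall, standing among the bottles; a bystander
- box_tea_mid (a point): centre of a tea box 102x53x60 mm on the worktop behind the bottles, in front of the utensil crock; a bystander
- box_green_mid (a point): centre of a tea box 107x55x52 mm on the worktop in front of the bottles; a bystander
- salt_carton_mid (a point): centre of a carton 46x67x143 mm standing to the right; a bystander
Not all that is in view belongs to the job. What is shaped like the part that bears cap_middle_grip but green or white is not meant.

How it is judged:
By the outcome, as a careful person would: the job done as asked, in the order asked, and still so for the second after the job is handed in, while the arm keeps its last pose, push and grip.
It also fails if it takes over 38 s, if anything falls off the work surface, if the arm or the gripper's body presses on something with over 40 N, if the wrist force passes 120 N, or if a joint passes its speed limit or range.

## Working session

There is one attempt and no reset: what is moved stays moved. The work goes in short steps, Python scripts to look and compute and a shell command to move; the robot and the scene stay as the last step left them, time stands still between calls to the robot, and variables do not carry over. Pictures are saved under pics/ and viewed, at most 10 in all, crops included, and the job is handed in when it is done.

```bash
mkdir -p pics; cat > h.py <<'E'
import numpy as np, cv2
from rig import readout, capture, calibration, bot, look_for
def cam(name):
    s=readout.read_state(); p,d=capture(name); c=calibration(name)
    if name=='wrist':
        T=np.eye(4);T[:3,:3]=np.array(s['tcp_rot']);T[:3,3]=s['position'];T=T@np.array(c['mount'])
    else: T=np.array(c['T'])
    return p,d,np.array(c['mtx']),T
def pts(d,K,T):
    v,u=np.mgrid[:d.shape[0],:d.shape[1]]
    P=np.stack([(u-K[0,2])/K[0,0]*d,(v-K[1,2])/K[1,1]*d,d],-1)
    W=P@T[:3,:3].T+T[:3,3]; W[d<=0]=np.nan
    return W
E
python3 - <<'E'
from h import *
s=readout.read_state();print({k:np.round(s[k],3).tolist() for k in('time_s','position','tcp_rot','force','opening')})
for n in('side','top'):
    p,d,K,T=cam(n);cv2.imwrite(f'pics/{n}0.png',p[...,::-1])
    W=pts(d,K,T);print(n,T[:3,3].round(3))
    for t in('cap_middle_grip','cap_small_grip','cap_large_grip','spice_garlic_mid','box_tea_mid','salt_carton_mid'):
        for r in look_for(t,n)[:4]:
            a,b,c,e=[int(round(x)) for x in r['extent']]
            q=W[max(b,0):e,max(a,0):c].reshape(-1,3);q=q[~np.isnan(q[:,0])]
            h=np.percentile(q[:,2],95) if len(q) else 0
            w=q[abs(q[:,2]-h)<.006]
            print(t,round(r['conf'],2),[a,b,c,e],'toplayer z',round(h,3),'mid',((w.min(0)+w.max(0))/2).round(3)[:2],'ext',np.ptp(w,axis=0).round(3)[:2])
E
```

```text
{'time_s': 0.0, 'position': [0.139, -0.609, 0.291], 'tcp_rot': [[0.975, 0.223, -0.0], [0.223, -0.975, 0.002], [0.0, -0.002, -1.0]], 'force': [-0.072, -0.141, -0.235], 'opening': 1.001}
side [ 0.291 -0.787  0.66 ]
cap_middle_grip 0.72 [258, 204, 283, 225] toplayer z 0.046 mid [0.442 0.037] ext [0.045 0.044]
cap_middle_grip 0.64 [281, 245, 301, 272] toplayer z 0.046 mid [ 0.445 -0.124] ext [0.041 0.045]
cap_middle_grip 0.63 [301, 187, 330, 237] toplayer z 0.117 mid [ 0.547 -0.02 ] ext [0.042 0.026]
cap_middle_grip 0.61 [307, 170, 327, 192] toplayer z 0.157 mid [ 0.55  -0.011] ext [0.043 0.042]
cap_small_grip 0.72 [332, 217, 354, 243] toplayer z 0.156 mid [ 0.536 -0.198] ext [0.034 0.034]
cap_large_grip 0.8 [256, 130, 279, 155] toplayer z 0.157 mid [0.492 0.214] ext [0.059 0.058]
spice_garlic_mid 0.9 [256, 166, 278, 204] toplayer z 0.108 mid [0.464 0.129] ext [0.039 0.04 ]
box_tea_mid 0.72 [333, 154, 370, 183] toplayer z 0.061 mid [0.714 0.16 ] ext [0.104 0.064]
box_tea_mid 0.71 [300, 190, 331, 235] toplayer z 0.109 mid [ 0.547 -0.056] ext [0.043 0.099]
salt_carton_mid 0.91 [286, 277, 3
[... 629 characters left out ...]
mid [ 0.542 -0.012] ext [0.033 0.036]
cap_small_grip 0.65 [357, 201, 373, 213] toplayer z 0.161 mid [ 0.536 -0.197] ext [0.029 0.033]
cap_large_grip 0.57 [202, 208, 228, 233] toplayer z 0.16 mid [0.491 0.215] ext [0.058 0.057]
cap_large_grip 0.32 [205, 215, 236, 243] toplayer z 0.16 mid [0.485 0.211] ext [0.044 0.049]
spice_garlic_mid 0.65 [237, 228, 255, 244] toplayer z 0.113 mid [0.462 0.131] ext [0.031 0.04 ]
spice_garlic_mid 0.3 [285, 196, 305, 210] toplayer z 0.162 mid [ 0.544 -0.008] ext [0.036 0.044]
box_tea_mid 0.94 [230, 138, 255, 172] toplayer z 0.065 mid [0.71  0.159] ext [0.094 0.06 ]
salt_carton_mid 0.96 [392, 247, 430, 265] toplayer z 0.148 mid [ 0.408 -0.331] ext [0.038 0.067]
```

View pics/side0.png

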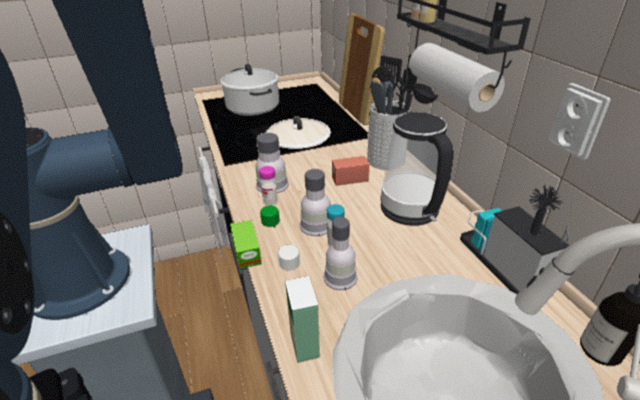

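View pics/top0.png

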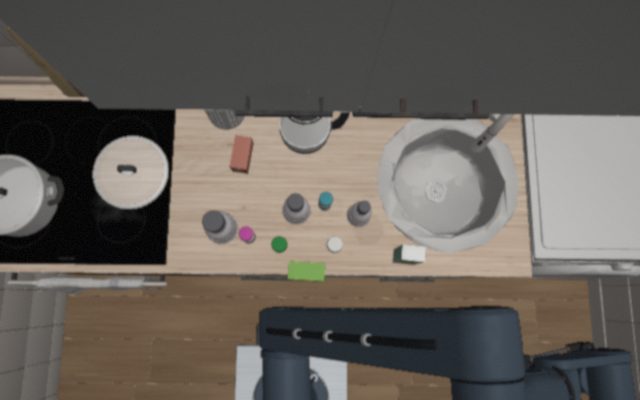

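```bash
python3 - <<'E'
from h import *
p,d,K,T=cam('top')
W=pts(d,K,T);q=W.reshape(-1,3);q=q[~np.isnan(q[:,0])]
q=q[(q[:,2]>.03)&(q[:,0]>.3)&(q[:,0]<.85)&(abs(q[:,1])<.45)]
# height map 1cm, max
H=np.zeros((56,90));np.maximum.at(H,(((q[:,0]-.3)*100).astype(int),((q[:,1]+.45)*100).astype(int)),q[:,2])
n,l,st,c=cv2.connectedComponentsWithStats((H>.03).astype(np.uint8))
for i in range(1,n):
    x,y,w,h,a=st[i]; print('x %.2f-%.2f y %.2f-%.2f z %.3f'%(.3+y/100,.3+(y+h)/100,-.45+x/100,-.45+(x+w)/100,H[l==i].max()))
E
```

```text
x 0.33-0.40 y -0.10-0.02 z 0.062
x 0.38-0.44 y -0.37--0.29 z 0.153
x 0.42-0.47 y -0.15--0.10 z 0.056
x 0.42-0.47 y 0.01-0.07 z 0.055
x 0.44-0.49 y 0.11-0.16 z 0.117
x 0.45-0.54 y 0.17-0.26 z 0.163
x 0.50-0.57 y -0.23--0.16 z 0.163
x 0.51-0.58 y -0.05-0.03 z 0.164
x 0.54-0.65 y -0.45-0.36 z 0.988
x 0.60-0.71 y 0.41-0.45 z 0.038
x 0.66-0.77 y 0.12-0.20 z 0.069
x 0.72-0.83 y -0.16-0.05 z 0.257
x 0.79-0.84 y 0.16-0.27 z 0.170
```

The side picture shows the three grey-capped bottles: large at (268,142), middle at (315,182) and small at (341,230). The green cap at (270,215) and the white one at (289,258) are loose decoys. The top picture agrees, with the middle cap at (296,202) and the teal jar close to its right at (326,200). The target is about (0.546, -0.011), so I'm setting out at the current height.

```bash
R='[[0.883,-0.82,0,0,0,0,-1],[0.883,-0.82,0,0,0,0,-1],[0.883,-0.82,0,0,0,0,-1],[0.883,-0.82,0,0,0,0,-1],[0.883,-0.82,0,0,0,0,-1],[0.883,-0.82,0,0,0,0,-1],[0.883,-0.82,0,0,0,0,-1]]' ; echo skip
python3 -m pendant '[[0.883,-0.82,0,0,0,0,-1],[0.883,-0.82,0,0,0,0,-1],[0.883,-0.82,0,0,0,0,-1],[0.883,-0.82,0,0,0,0,-1],[0.883,-0.82,0,0,0,0,-1],[0.883,-0.82,0,0,0,0,-1],[0.883,-0.82,0,0,0,0,-1]]'
```

```text
skip
time_s: 1.45
position: [0.2755, -0.4096, 0.2927]
tcp_rot: [[0.974, 0.225, 0.0], [0.225, -0.974, -0.001], [-0.0, 0.001, -1.0]]
force: [0.7, 0.1, 0.9]
opening: 0.999
grasp_force: 0.0
```

```bash
python3 -m pendant '[[0.883,-0.82,0,0,0,0,-1],[0.883,-0.82,0,0,0,0,-1],[0.883,-0.82,0,0,0,0,-1],[0.883,-0.82,0,0,0,0,-1],[0.883,-0.82,0,0,0,0,-1],[0.883,-0.82,0,0,0,0,-1],[0.883,-0.82,0,0,0,0,-1]]' | head -2
python3 -m pendant '[[0.883,-0.82,0,0,0,0,-1],[0.883,-0.82,0,0,0,0,-1],[0.883,-0.82,0,0,0,0,-1],[0.883,-0.82,0,0,0,0,-1],[0.883,-0.82,0,0,0,0,-1],[0.883,-0.82,0,0,0,0,-1],[0.883,-0.82,0,0,0,0,-1],[0.883,-0.82,0,0,0,0,-1]]'
cat > look.py <<'E'
from h import *
import sys
s=readout.read_state();p,d,K,T=cam('wrist');cv2.imwrite(f'pics/{sys.argv[1]}.png',p[...,::-1])
W=pts(d,K,T);m=(W[...,2]>.145)&(W[...,2]<.17)&(abs(W[...,0]-.546)<.06)&(abs(W[...,1]+.011)<.06)
q=W[m];print(len(q),'med z',np.median(q[:,2]).round(4))
q=q[abs(q[:,2]-np.median(q[:,2]))<.005]
(x,y),r=cv2.minEnclosingCircle((q[:,:2]*1000).astype(np.float32));print('circle mm',round(x,1),round(y,1),round(r,1))
print('mean',q.mean(0).round(4),'ext',np.ptp(q,axis=0).round(4))
R=np.array(s['tcp_rot']);P=np.array(s['position']);print('P',P,'joints',np.round(s['joint_positions'],1))
print('tool rows to (x,y,z tcp .195):',(R.T@(np.array([x/1000,y/1000,.195])-P)/.2).round(3))
E
python3 look.py w1
```

```text
time_s: 2.15
position: [0.4112, -0.2117, 0.2924]
time_s: 2.95
position: [0.5457, -0.0138, 0.292]
tcp_rot: [[0.975, 0.22, -0.001], [0.22, -0.975, -0.001], [-0.001, 0.0, -1.0]]
force: [0.3, 0.1, -0.7]
opening: 1.001
grasp_force: 0.0
2173 med z 0.156
circle mm 549.9 -7.6 23.8
mean [ 0.5515 -0.0071  0.1558] ext [0.0464 0.0462 0.0075]
P [ 0.54567319 -0.0138214   0.2919551 ] joints [-13.2  24.2  93.5  -0.   62.4  64.1]
tool rows to (x,y,z tcp .195): [ 0.028 -0.026  0.485]
```

View pics/w1.png

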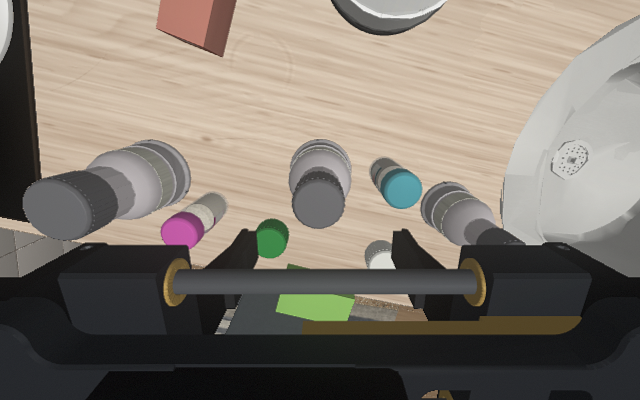

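The wrist picture shows the middle cap at (318,200), with the fingers straddling it and the teal jar at (402,188) outside the finger path. The circle fit gives a 23.8 mm radius (24 expected) with its top at 156 mm, centred at (0.550, -0.008). I'm going down on it and closing.

```bash
python3 -m pendant '[[0.028,-0.024,0,0,0,0,-1],[0.028,-0.024,0.16,0,0,0,-1],[0.028,-0.024,0.32,0,0,0,-1],[0.028,-0.024,0.42,0,0,0,-1],[0.028,-0.024,0.48,0,0,0,-1],[0.028,-0.024,0.48,0,0,0,-1],[0.028,-0.024,0.48,0,0,0,-1]]'
python3 look.py w2
```

```text
time_s: 3.7
position: [0.5511, -0.006, 0.1969]
tcp_rot: [[0.975, 0.222, 0.001], [0.222, -0.975, -0.0], [0.001, 0.001, -1.0]]
force: [-0.6, -0.1, -0.7]
opening: 1.001
grasp_force: 0.0
4760 med z 0.1559
circle mm 563.0 -3.9 54.2
mean [ 0.5577 -0.0054  0.1556] ext [0.048  0.1056 0.01  ]
P [ 0.55110596 -0.00598945  0.1968593 ] joints [-12.2  32.2  97.9   0.   49.9  64.9]
tool rows to (x,y,z tcp .195): [0.06  0.003 0.009]
```

View pics/w2.png

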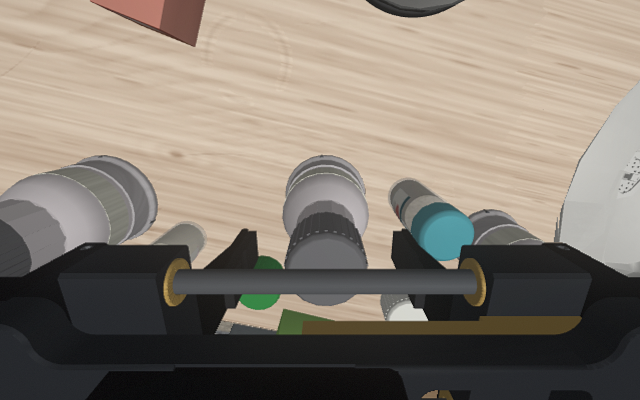

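The cap at (326,265) sits centred between the fingers, whose inner faces are near columns 252 and 398. Closing.

```bash
python3 -m pendant '[[0,0,0,0,0,0,1],[0,0,0,0,0,0,1],[0,0,0,0,0,0,1],[0,0,0,0,0,0,1],[0,0,0,0,0,0,1],[0,0,0,0,0,0,1],[0,0,0,0,0,0,1],[0,0,0,0,0,0,1]]'
```

```text
time_s: 4.55
position: [0.5507, -0.0058, 0.1964]
tcp_rot: [[0.975, 0.223, 0.0], [0.223, -0.975, -0.0], [0.0, 0.0, -1.0]]
force: [-0.7, -0.1, 0.1]
opening: 0.531
grasp_force: 30.0
```

```bash
python3 -m pendant '[[0,0,0.01,0,0,0,1],[0,0,0.02,0,0,0,1],[0,0,0.03,0,0,0,1],[0,0,0.03,0,0,0,1],[0,0,0.03,0,0,0,1]]'
```

```text
time_s: 5.05
position: [0.5507, -0.0058, 0.1905]
tcp_rot: [[0.975, 0.223, 0.001], [0.223, -0.975, -0.0], [0.0, 0.001, -1.0]]
force: [-0.5, -1.5, 4.5]
opening: 0.533
grasp_force: 30.0
```

Pressed about 6 mm, and the reaction force fits the spring. Twisting anticlockwise seen from above, which is negative about tool z.

```bash
python3 -m pendant '[[0,0,0,0,0,-0.028,1],[0,0,0,0,0,-0.056,1],[0,0,0,0,0,-0.084,1],[0,0,0,0,0,-0.112,1],[0,0,0,0,0,-0.14,1],[0,0,0,0,0,-0.168,1],[0,0,0,0,0,-0.168,1]]'; python3 -c "
from h import *
s=readout.read_state();print(s['moment'],s['joint_positions'])"
```

```text
time_s: 5.75
position: [0.5506, -0.0051, 0.1905]
tcp_rot: [[0.729, 0.684, 0.0], [0.684, -0.729, 0.001], [0.001, -0.0, -1.0]]
force: [-0.3, 0.5, 5.7]
opening: 0.533
grasp_force: 30.0
[0.02345556 0.10016228 0.03004777] [-1.21861958e+01  3.27180963e+01  9.81694477e+01  6.85846476e-02
  4.90984350e+01  3.45820881e+01]
```

Turning freely with the push held at 5.7 N and little moment. About 52° more.

```bash
python3 -m pendant '[[0,0,0,0,0,-0.038,1],[0,0,0,0,0,-0.076,1],[0,0,0,0,0,-0.114,1],[0,0,0,0,0,-0.152,1],[0,0,0,0,0,-0.19,1],[0,0,0,0,0,-0.228,1],[0,0,0,0,0,-0.266,1],[0,0,0,0,0,-0.29,1]]'; python3 -m pendant '[[0,0,0,0,0,0,1],[0,0,0,0,0,0,1]]'; python3 look.py w3
```

```text
time_s: 6.55
position: [0.5493, -0.0051, 0.1901]
tcp_rot: [[-0.096, 0.995, -0.003], [0.995, 0.096, 0.001], [0.001, -0.003, -1.0]]
force: [-3.7, -0.8, 5.8]
opening: 0.534
grasp_force: 30.0
time_s: 6.75
position: [0.5494, -0.005, 0.1901]
tcp_rot: [[-0.093, 0.996, -0.003], [0.996, 0.093, 0.001], [0.001, -0.003, -1.0]]
force: [-2.0, 0.0, 4.9]
opening: 0.536
grasp_force: 30.0
4370 med z 0.1501
circle mm 550.0 4.5 34.5
mean [0.5504 0.0006 0.1496] ext [0.0686 0.046  0.01  ]
P [ 0.54935896 -0.0050242   0.19012361] joints [-12.2  32.7  98.3   0.   49.2 -17.5]
tool rows to (x,y,z tcp .195): [ 0.047  0.008 -0.024]
```

View pics/w3.png

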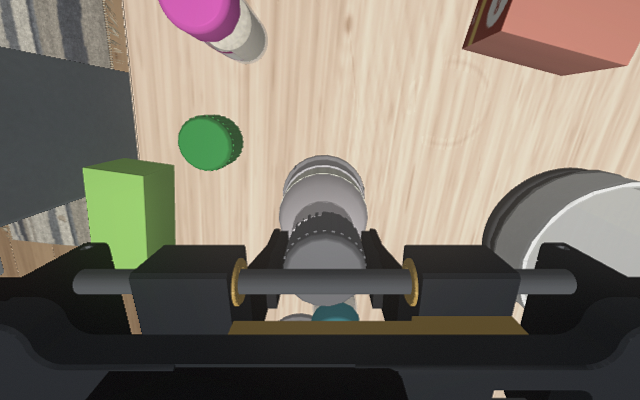

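The picture shows the cap at (325,265) held between the fingers, its top at 150 mm (pressed 6 mm), after an 82° turn. I'm starting with a small lift to check that it is free.

```bash
python3 -m pendant '[[0,0,-0.02,0,0,0,1],[0,0,-0.04,0,0,0,1],[0,0,-0.06,0,0,0,1],[0,0,-0.08,0,0,0,1],[0,0,-0.08,0,0,0,1]]'
```

```text
time_s: 7.3
position: [0.5516, -0.0058, 0.2069]
tcp_rot: [[-0.093, 0.996, 0.003], [0.996, 0.093, -0.001], [-0.001, 0.003, -1.0]]
force: [0.4, -0.4, -0.1]
opening: 0.531
grasp_force: 30.0
```

Free: there is no pull after 17 mm. Lifting the remaining 70 mm.

```bash
python3 -m pendant '[[0,0,-0.05,0,0,0,1],[0,0,-0.11,0,0,0,1],[0,0,-0.17,0,0,0,1],[0,0,-0.23,0,0,0,1],[0,0,-0.28,0,0,0,1],[0,0,-0.32,0,0,0,1],[0,0,-0.345,0,0,0,1],[0,0,-0.345,0,0,0,1]]'; python3 -m pendant '[[0,0,0,0,0,0,1],[0,0,0,0,0,0,1],[0,0,0,0,0,0,1],[0,0,0,0,0,0,1]]'
python3 - <<'E'
from h import *
p,d,K,T=cam('side');cv2.imwrite('pics/s4.png',cv2.resize(p[100:300,200:420,::-1],None,fx=3,fy=3,interpolation=2)[:600,:660])
print(np.abs(readout.read_state()['qvel']).max())
p,d,K,T=cam('wrist');W=pts(d,K,T);m=(W[...,2]>.225)&(W[...,2]<.245)&(abs(W[...,0]-.55)<.03)&(abs(W[...,1]+.008)<.06);print(np.median(W[m],0))
E
```

```text
time_s: 8.1
position: [0.5508, -0.0057, 0.2761]
tcp_rot: [[-0.093, 0.996, 0.001], [0.996, 0.093, -0.0], [-0.0, 0.001, -1.0]]
force: [0.7, -0.7, -0.6]
opening: 0.537
grasp_force: 30.0
time_s: 8.5
position: [0.5504, -0.0056, 0.2748]
tcp_rot: [[-0.093, 0.996, -0.001], [0.996, 0.093, 0.0], [0.0, -0.001, -1.0]]
force: [-0.2, -0.7, -0.3]
opening: 0.534
grasp_force: 30.0
0.15128092745251606
[0.55116203 0.00293603 0.23442759]
```

View pics/s4.png

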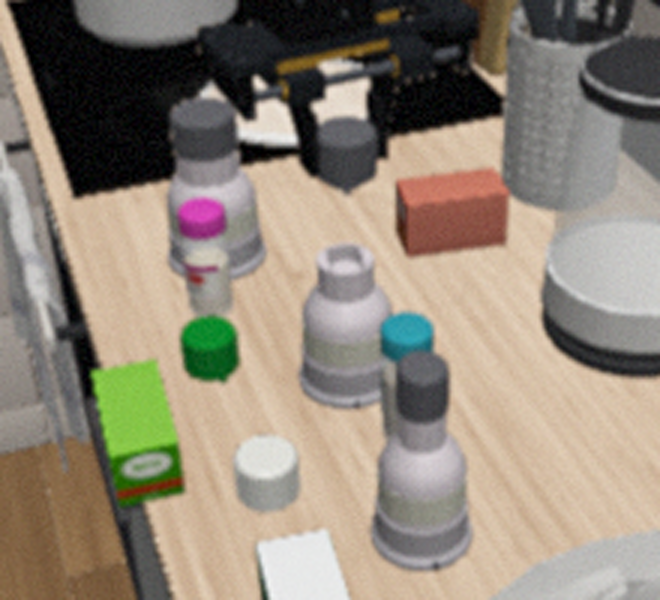

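The crop shows the cap (345,150) upright in the fingers above its open bottle (345,260). The small and large caps are still on, and nothing else has moved. The cap's top is at about 0.234 m, roughly 79 mm above where it sat.

```bash
python3 -c "
from rig import bot
print(bot.hand_in())"
```

```text
the job is handed in; nothing more can be done
None
```

The middle bottle's cap was pressed about 6 mm, turned 82° anticlockwise and lifted straight off, and the gripper is holding it upright about 8 cm above where it sat and over its own bottle; the other two bottles are still closed, and the job is handed in.

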